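# Lock the dust extractor's filter cap and switch it on

### The arm

A 6-joint arm with a two-finger parallel gripper is mounted at the origin on the work surface. World frame = base frame: x ahead of the robot, y to its left, z up, the work surface at z = 0. Lengths are in mm, angles in rad, forces in N, time in s.
With the tool pointing down it reaches from about 325 to 750 mm from the base axis. Payload 7.6 kg.
Tool frame: the origin (TCP) lies on the centre line of the jaws, within the pads' length; the fingertips stand 17 mm ahead of it and the grasp point (between the pads) lies 2 mm behind it; z points along the fingers, y is the line along which they close (so a half turn about z gives the same grasp; the last joint's range is limited). The gripper opens to 85 mm and grips with 20 to 120 N. Pads are 22 mm wide; open, the fingers measure 114 mm over their backs; the gripper's body (76 mm by 85 mm) begins 54 mm behind the grasp point. The pads swing forward as they close: fully open they stand 13 mm farther back than shut.
Start: joints at [-1.25, 0.052, 1.401, -0, 1.689, -0.07], TCP at [200.012, -485.427, 248.323] pointing down, gripper open.
Joint ranges: [-2.9, 2.9], [-0.91, 2.17], [0.12, 2.37], [-1.06, 4.2], [0.26, 2.73], [-2.93, 2.93]. Speed limits (rad/s): [2.57, 2.57, 3.01, 3.14, 3.14, 3.14].

### API

Orientations are given as a unit quaternion [w, x, y, z].
In Python, from station import arm, viewer, ticket gives the robot as it stands.
- The arm moves only by the tool jog_arm, never from a script. Its argument "motion" is a list of rows, each an object of numbers: "tx", "ty", "tz": the shift along the tool's x, y, z in m; "ax", "ay", "az": the turn, a rotation vector about the tool's x, y, z in rad; "grip": the closure in counts, from 0 (fully open) to 255 (shut). A call has 1 to 5 rows; each row shifts and turns the commanded pose from where the row before left it, along the tool's axes as they then stand; what a row does not reach is not made up. A row lasts 1/8 s, in which the tool goes at most 62.5 mm and 10.7 degrees, less where a joint would pass 70% of its speed; a pose out of reach is approached as far as the arm can. A call is refused whole if a number of a shift passes 0.0625 or a number of a turn 0.188, either way. A call with a gripper value outside its range is refused whole. The fingers move at their own pace and stop on an object; "force" is the grip in N (left out, the last holds). Time passes only in rows, so rows that do not move let the fingers close. It gives the time, the measured TCP pose, the force, the opening and the grip force at its end, in the units of the state.
- arm.sense(): the state, without advancing time (a new reading comes with each control period).
- viewer.grab_frame(name): name is "side" or "top" or "wrist"; returns the picture (384x512x3 uint8, red, green, blue); there is no depth.
- viewer.calibration(name): a dict with "fx", "fy", "cx", "cy" (pixels), "world_to_cam" (4x4, takes a point from world to camera coordinates); the wrist camera has in their place "T_tool_cam" (4x4, takes a point from camera to tool coordinates, whose origin is the TCP and whose axes are the flange's). Camera axes: x right, y up, looking along -z (the intrinsics and any distortion apply to the point x, -y, -z); pixel columns grow to the right and rows downward; lengths in mm; the calibration is good to about 2 mm. A picture is of the moment at which its call begins: read the wrist's pose just before it. calibration takes no time and is no camera call.
- ticket.close_job(): hands the job in; it is judged then, once.
The state is a dict: "t": time; "qpos": joint angles; "qvel": joint speeds; "tau": joint torques, N m; "tcp_pos": TCP position; "tcp_rot": TCP orientation; "wrist_force": force on the tool from outside, world axes, zero at the start; "moment": the same for the moment, N m; "grip_width": finger opening in mm; "gripper_force": force on a finger pad.
Only numpy, scipy, OpenCV 4.12 (cv2) and the standard library are available. Lean on these libraries where they do the work, as an engineer would, in place of code of your own. Each camera call takes 0.05 s, during which the arm holds its last target. There are 200 camera calls.

### The job

Put the orange filter cap on the dust extractor's sloping filter port: line its lugs up with the slots, press it down and turn it clockwise, about a quarter turn, to the stop so that it is locked. Only then press the green run key fully down, so that it stays down and the red stop key pops up. Let go, and leave everything else on the bench where it stands.

Things in the scene. Friction and masses are not known exactly. Their poses are not given: they have to be found in the camera images.
- machine: Blue dust extractor fixed on the bench, 300 deep x 400 wide x 260 mm high (exhaust stub on top to 310). Origin: centre of its underside; x to its back, y to its left, z up. Its front slopes 30 degrees, rising from 100 mm height at x=-130 to 210 mm at x=+60; behind it a hump stands 50 mm higher. On the slope: filter port in the middle, keys 135 mm left (+y), a 30 mm high stub 135 mm right.
- port: Round bayonet port on the slope, leaning 30 degrees towards the robot. Origin: centre of its mouth, level with the top of the bright lips. z: its axis, outwards; x: up the slope; y: machine's left. Black collar 108 mm wide, 24 mm off the slope; 79 mm opening inside lips 5 mm thick. Two slots (48 degree gaps in the lips) on +x and -x, 99 mm over both; white marks by them, red marks where the handle ends when locked.
- port_seal (a point): Centre of the top of the sprung rubber disc (62 mm wide) in the port, 5 mm below the mouth when free; axes as the port's. It pushes the cap outwards with 3.6 N at first touch, 7 N when locked, 10 N with the cap right down. Pressed in, the cap's lugs can turn under the lips clockwise (looking into the port) by about 80 degrees to a fixed stop; the other way is blocked.
- cap: Orange filter cap, about 220 g, standing on the bench handle up in one of three places. Origin: centre of the underside of its white plug (74 mm wide, 15 long); z up its axis. Disc 110 mm wide at z=15..22 mm. Two white lugs on the plug at +x and -x, under the handle's ends: 92 mm over both, 22 wide, z=0..6 mm. The same after a half turn.
- cap_handle (a point): Middle of the cap's handle bar, 43 mm above the cap's origin: bar 84 mm long (cap x), 20 wide (cap y), z=22..64 mm. In the port the cap's origin on port z is at 0 with the lugs on the lips, -5 mm with them in the slots on the free seal, -15 mm pressed right down (disc on lips), about -11 mm locked (seal holds lugs up against the lips). To turn it must be below -12 mm.
- key_green (a joint): Green run key, the lower one on the slope (nearest the robot); travel in m: 0 up, 0.008 fully down. The two keys are interlocked: pressing the one that is up takes about 4 N all the way and it stays where it is left; the other rises by as much as it sinks. Press it right to the end.
- key_red (a joint): Red stop key, the upper one on the slope; same travel, down at the start.
- key_green_top (a point): Centre of the green key's top; moves with the key. Axes as the port's (z out of the face). Keys are 34 mm (up the slope) x 44 mm, centres 56 mm apart; an up key's top is 24 mm off the sloping face, a down one's 16 mm.
- tin: Bystander: red-labelled tin 86 mm diameter, 110 mm high, origin under its centre; stands in one of the three places.
- bottle: Bystander: green bottle 68 mm diameter, 210 mm high, origin under its centre; stands in one of the three places.
- tape: Bystander: yellow roll of tape lying flat, 70 mm diameter, 20 mm high, origin under its centre.
- screwdriver: Bystander: screwdriver 190 mm long lying on the bench, pointing away from the robot.
- brush: Bystander: hand brush 240 mm long lying on the bench at the right.
- jar: Bystander: glass jar 76 mm diameter, 100 mm high, left of the machine, origin under its centre.
- wands: Stand of two upright suction pipes fixed on the bench at the left, an obstacle to steer round: base 100 x 110 mm, pipes 34 mm thick and 60 mm apart along its y, up to 340 mm high. Origin: centre of its underside.
- pot: Bystander: open metal pot 80 mm diameter, 100 mm high, right of the machine, origin under its centre.
Mind the look-alikes: they are no part of the job. What is meant by the cap is not pink, and is the larger of those in its own colour.

How it is judged:
By the outcome, as a careful person would: the job done as asked, in the order asked, and still so for the second after the job is handed in, with the robot touching nothing.
It also fails if it takes over 66 s, if anything falls off the work surface, if the arm or the gripper's body presses on something with over 40 N, if the wrist force passes 120 N, or if a joint passes its speed limit or range.

## Working session

There is one attempt and no reset: what is moved stays moved. The work goes in short steps, Python scripts to look and compute and a tool call to move; the robot and the scene stay as the last step left them, time stands still between calls to the robot, and variables do not carry over. Pictures are saved under pics/ and viewed, at most 10 in all, crops included, and the job is handed in when it is done.

Besides the shell and the picture viewer there is one more tool, called after "Call:" by a JSON object that holds its "api" and its "payload". jog_arm: Moves the arm, as the interface text tells. Its arguments: {"type":"object","properties":{"motion":{"type":"array","items":{"type":"object","properties":{"tx":{"type":"number"},"ty":{"type":"number"},"tz":{"type":"number"},"ax":{"type":"number"},"ay":{"type":"number"},"az":{"type":"number"},"grip":{"type":"number"}}}},"force":{"type":"number"}},"required":["motion"]}

```bash
ls; mkdir -p pics
python3 - <<'E'
from station import arm, viewer
import cv2,numpy as np
for n in("side","top"):
    im=viewer.grab_frame(n); cv2.imwrite(f"pics/{n}0.png",im[:,:,::-1])
    c=viewer.calibration(n); print(n,{k:np.round(v,3).tolist() for k,v in c.items()})
print(viewer.calibration("wrist")); s=arm.sense(); print(s)
E
```

```text
pics
side {'fx': 421.476, 'fy': 421.476, 'cx': 253.629, 'cy': 193.444, 'world_to_cam': [[0.713, -0.701, 0.021, -320.38], [0.326, 0.357, 0.876, -297.535], [-0.621, -0.618, 0.483, -1290.835], [0.0, 0.0, 0.0, 1.0]]}
top {'fx': 399.372, 'fy': 399.372, 'cx': 260.242, 'cy': 191.408, 'world_to_cam': [[0.005, -1.0, -0.018, 34.056], [0.995, 0.004, 0.095, -448.833], [-0.095, -0.019, 0.995, -1491.496], [0.0, 0.0, 0.0, 1.0]]}
{'fx': 311.7083332855809, 'fy': 311.7083332855809, 'cx': 257.90745589716164, 'cy': 191.42921812915546, 'T_tool_cam': array([[-7.75556261e-04,  9.51566043e-01,  3.07443432e-01,
         7.80899802e+01],
       [ 9.99999504e-01,  5.46074409e-04,  8.32445860e-04,
         7.38738479e-01],
       [ 6.24240222e-04,  3.07443925e-01, -9.51565995e-01,
        -1.25773064e+02],
       [ 0.00000000e+00,  0.00000000e+00,  0.00000000e+00,
         1.00000000e+00]])}
{'t': 0.1, 'qpos': array([-1.25027783e+00,  5.27974904e-02,  1.40164851e+00,  3.91600424e-05,
        1.68858346e+00, -7.02695862e-02]), 'qvel': array([-0.00056424, -0.00060697, -0.00169484,  0.0001367 ,  0.00052365,
        0.00109072]), 'tau': array([ 1.28120337e-03, -3.82582140e+01, -3.60985565e+01, -1.06332907e-04,
        4.82253716e-03, -1.32394413e-05]), 'tcp_pos': array([ 199.94914996, -485.16655082,  247.53143385]), 'tcp_rot': array([-7.15212907e-04,  9.80970544e-01,  1.94155285e-01, -7.03613678e-05]), 'wrist_force': array([ 0.1503792 ,  0.19437195, -0.40854088]), 'moment': array([-0.0119164 , -0.03097324,  0.02734324]), 'gripper_force': 0.0, 'grip_width': 85.39938485594027}
```

View pics/top0.png

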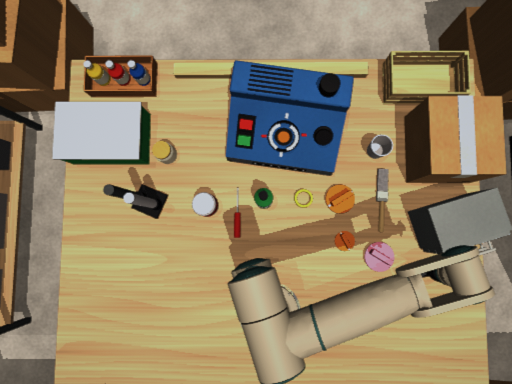

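View pics/side0.png

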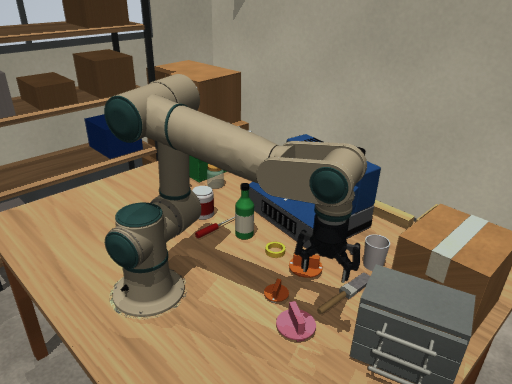

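The top view shows the large orange cap at (340,198), a smaller orange look-alike at (344,240), a pink one at (379,257), the port at (284,136), the green key at (243,141) and the red key at (246,125). The side view agrees: the cap is at (306,265), next to the gripper.

```bash
cat > h.py <<'E'
import numpy as np,cv2
from station import arm,viewer
from scipy.spatial.transform import Rotation as R
def rot(s): return R.from_quat(np.roll(s["tcp_rot"],-1))
def cam(n,s=None):
    c=viewer.calibration(n)
    if n=="wrist":
        T=np.eye(4);T[:3,:3]=rot(s).as_matrix();T[:3,3]=s["tcp_pos"]; M=T@c["T_tool_cam"]
    else: M=np.linalg.inv(c["world_to_cam"])
    return c,M
def ray(cm,u,v):
    c,M=cm; d=np.array([(u-c["cx"])/c["fx"],-(v-c["cy"])/c["fy"],-1.]); return M[:3,3],M[:3,:3]@d
def hit(cm,uv,n,p0):   # ray onto plane
    o,d=ray(cm,*uv); n=np.array(n,float); return o+d*(n@(np.array(p0)-o))/(n@d)
def proj(cm,p):
    c,M=cm; q=np.linalg.inv(M)@np.append(p,1); return np.array([c["cx"]-c["fx"]*q[0]/q[2],c["cy"]+c["fy"]*q[1]/q[2]])
def snap(n,f=None):
    s=arm.sense(); im=viewer.grab_frame(n)
    if f: cv2.imwrite(f"pics/{f}.png",im[:,:,::-1])
    return im,cam(n,s)
def hsv(im): return cv2.cvtColor(im,cv2.COLOR_RGB2HSV)
def blobs(m,amin=30):
    n,l,st,ce=cv2.connectedComponentsWithStats(m.astype(np.uint8)); return [(ce[i].round(1),st[i].tolist(),l==i) for i in range(1,n) if st[i,4]>=amin]
E
python3 - <<'E'
from h import *
im=cv2.imread("pics/top0.png")[:,:,::-1].copy(); cm=cam("top"); H=hsv(im)
print("cap",hit(cm,(340,198),(0,0,1),(0,0,20)))
for nm,lo,hi,z in(("orange",(5,180,90),(16,255,255),25),("green",(45,150,80),(75,255,255),160),("red",(0,200,120),(4,255,255),190),("red2",(176,200,120),(180,255,255),190),("blue",(100,150,30),(125,255,255),150)):
    for c,st,_ in blobs(cv2.inRange(H,lo,hi)>0,25): print(nm,c,st,hit(cm,c,(0,0,1),(0,0,z)).round())
E
```

```text
cap [ 424.94438119 -265.06497183   20.        ]
orange [283.4 136.5] [278, 131, 12, 12, 113] [660. -52.  25.]
orange [339.8 198.3] [326, 184, 28, 29, 623] [ 423. -263.   25.]
orange [344.4 240.4] [335, 231, 20, 20, 294] [ 266. -278.   25.]
green [243.6 140. ] [237, 135, 14, 11, 126] [615.  92. 160.]
green [263.8 199.4] [255, 189, 17, 18, 134] [408.  21. 160.]
red [115.3  70.9] [108, 64, 14, 13, 113] [853. 541. 190.]
red [245.7 123.9] [240, 119, 13, 11, 119] [665.  84. 190.]
red [236.5 224.8] [235, 213, 4, 24, 91] [320. 112. 190.]
blue [287.4 114.5] [226, 61, 127, 111, 8582] [709. -61. 150.]
blue [137.3  71.3] [130, 63, 15, 16, 144] [868. 477. 150.]
blue [282.9 135.4] [273, 123, 21, 26, 152] [634. -45. 150.]
```

Call:
{"api": "jog_arm", "payload": {"motion": [{"tx": 0.058, "ty": -0.024, "tz": 0.005}, {"tx": 0.058, "ty": -0.024, "tz": 0.005}, {"tx": 0.058, "ty": -0.024, "tz": 0.005}, {"tx": 0.058, "ty": -0.024, "tz": 0.005}, {"tx": 0.058, "ty": -0.024, "tz": 0.005}]}}

```text
invalid input at $.motion[0]: expected keys tx, ty, tz, ax, ay, az, grip
```

Call:
{"api": "jog_arm", "payload": {"motion": [{}, {}]}}

```text
invalid input at $.motion[0]: expected keys tx, ty, tz, ax, ay, az, grip
```

Run:
```python
from h import *
s=arm.sense();print(s["t"],s["tcp_pos"],s["tcp_rot"],rot(s).as_matrix().round(3))
im,cm=snap("wrist","w1")
H=hsv(im)
for c,st,_ in blobs(cv2.inRange(H,(5,180,90),(16,255,255))>0,200): print(c,st,hit(cm,c,(0,0,1),(0,0,22)).round())
```

```text
0.1 [ 199.94914996 -485.16655082  247.53143385] [-7.15212907e-04  9.80970544e-01  1.94155285e-01 -7.03613678e-05] [[ 0.925  0.381 -0.   ]
 [ 0.381 -0.925  0.001]
 [ 0.    -0.001 -1.   ]]
[101.9  29.8] [65, 0, 74, 66, 3519] [ 266. -287.   22.]
```

View pics/w1.png

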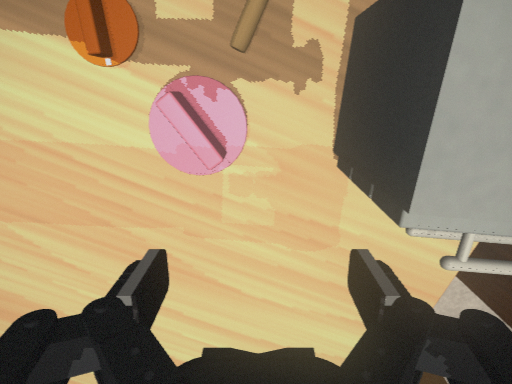

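The arm has not moved: every row needs all its keys. The view still shows the pink look-alike at (198,125) and the small orange one at (102,30).

Call:
{"api": "jog_arm", "payload": {"motion": [{"tx": 0.058, "ty": -0.024, "tz": 0.005, "ax": 0, "ay": 0, "az": 0, "grip": 0}, {"tx": 0.058, "ty": -0.024, "tz": 0.005, "ax": 0, "ay": 0, "az": 0, "grip": 0}, {"tx": 0.058, "ty": -0.024, "tz": 0.005, "ax": 0, "ay": 0, "az": 0, "grip": 0}, {"tx": 0.05, "ty": -0.024, "tz": 0.005, "ax": 0, "ay": 0, "az": 0, "grip": 0}, {"tx": 0, "ty": 0, "tz": 0, "ax": 0, "ay": 0, "az": 0, "grip": 0}]}}

```text
t: 0.78
tcp_pos: [371.3, -309.6, 227.8]
tcp_rot: [-0.001, 0.98, 0.197, -0.0]
wrist_force: [-1.3, 0.2, 0.8]
grip_width: 85.3
gripper_force: 0.0
```

Run:
```python
from h import *
s=arm.sense();print(s["t"],s["tcp_pos"],s["tcp_rot"],rot(s).as_matrix().round(3))
im,cm=snap("wrist","w2")
H=hsv(im)
for c,st,_ in blobs(cv2.inRange(H,(5,180,90),(16,255,255))>0,200): print(c,st,hit(cm,c,(0,0,1),(0,0,22)).round())
```

```text
0.775 [ 371.32725374 -309.59758124  227.77265758] [-6.29373382e-04  9.80439804e-01  1.96818145e-01 -1.12861406e-04] [[ 0.923  0.386 -0.   ]
 [ 0.386 -0.923  0.001]
 [ 0.    -0.001 -1.   ]]
[238.5  98.3] [186, 44, 106, 110, 8923] [ 429. -264.   22.]
[190.3 236. ] [172, 205, 36, 63, 1415] [ 263. -269.   22.]
[218.2 231. ] [201, 204, 34, 57, 1165] [ 282. -297.   22.]
```

View pics/w2.png

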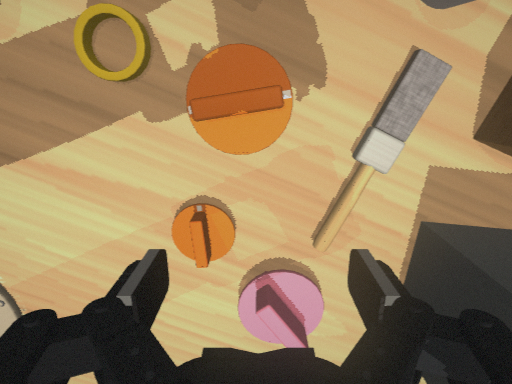

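The cap disc is centred near (239,98). White marks at (189,109) and (287,95) lie beyond the handle's ends and give the bar's direction.

Run:
```python
from h import *
im=cv2.imread("pics/w2.png")[:,:,::-1].copy(); s=arm.sense(); cm=cam("wrist",s); H=hsv(im)
m=cv2.inRange(H,(4,150,60),(18,255,255))
b=[x for x in blobs(m>0,3000)][0]
cn,_=cv2.findContours(b[2].astype(np.uint8),cv2.RETR_EXTERNAL,cv2.CHAIN_APPROX_NONE); c=max(cn,key=len)
P=np.array([hit(cm,p,(0,0,1),(0,0,22))[:2] for p in cv2.convexHull(c)[:,0]],np.float32)
print("circle",cv2.minEnclosingCircle(P))
w=(H[...,1]<70)&(H[...,2]>150); w[:40]=0;w[150:]=0;w[:,:180]=0;w[:,300:]=0
Q=[]
for c,st,_ in blobs(w,5): 
    q=hit(cm,c,(0,0,1),(0,0,22)); Q.append(q); print(c,st,q.round(1))
C=np.array(cv2.minEnclosingCircle(P)[0])
if len(Q)==2:
    d=Q[1]-Q[0]; d/=np.linalg.norm(d); print("bar dir",d,np.degrees(np.arctan2(d[1],d[0])),"mid",(Q[0]+Q[1])/2, np.linalg.norm(Q[1]-Q[0]))
    Rt=rot(s).as_matrix(); print("bar in tool",Rt.T@d,"cap-tcp in tool",Rt.T@(np.array([*C,43])-s["tcp_pos"]))
```

```text
circle ((425.32281494140625, -267.7391357421875), 54.72156524658203)
[286.2  94.1] [282, 90, 10, 9, 60] [ 450.5 -309.4   22. ]
[189.5 109.8] [188, 106, 4, 8, 17] [ 398.1 -223.6   22. ]
bar dir [-0.52075747  0.85370467  0.        ] 121.38307448358728 mid [ 424.30244928 -266.48956163   22.        ] 100.51763114158553
bar in tool [-1.53067617e-01 -9.88215585e-01  5.12525842e-04] cap-tcp in tool [ 67.55600882 -18.85661761 185.05261457]
```

Call:
{"api": "jog_arm", "payload": {"motion": [{"tx": 0.03, "ty": -0.015, "tz": -0.03, "ax": 0, "ay": 0, "az": 0, "grip": 0}, {"tx": 0.05, "ty": -0.025, "tz": -0.03, "ax": 0, "ay": 0, "az": 0, "grip": 0}, {"tx": 0.05, "ty": -0.025, "tz": -0.03, "ax": 0, "ay": 0, "az": 0, "grip": 0}, {"tx": 0.05, "ty": -0.025, "tz": -0.01, "ax": 0, "ay": 0, "az": 0, "grip": 0}, {"tx": 0.05, "ty": -0.025, "tz": 0, "ax": 0, "ay": 0, "az": 0, "grip": 0}]}}

```text
t: 1.45
tcp_pos: [538.3, -119.8, 328.9]
tcp_rot: [0.001, 0.981, 0.193, 0.001]
wrist_force: [-0.8, -0.3, 0.0]
grip_width: 85.2
gripper_force: 0.0
```

Call:
{"api": "jog_arm", "payload": {"motion": [{"tx": 0.05, "ty": -0.025, "tz": 0, "ax": 0, "ay": 0, "az": 0, "grip": 0}, {"tx": 0.05, "ty": -0.025, "tz": 0, "ax": 0, "ay": 0, "az": 0, "grip": 0}, {"tx": 0, "ty": 0, "tz": 0, "ax": 0, "ay": 0, "az": -0.172, "grip": 0}, {"tx": 0, "ty": 0, "tz": 0, "ax": 0, "ay": 0, "az": -0.172, "grip": 0}, {"tx": 0, "ty": 0, "tz": 0, "ax": 0, "ay": 0, "az": -0.172, "grip": 0}]}}

```text
t: 2.08
tcp_pos: [610.8, -36.9, 327.1]
tcp_rot: [0.0, 0.898, 0.44, -0.0]
wrist_force: [-0.1, 0.4, -0.1]
grip_width: 85.3
gripper_force: 0.0
```

Call:
{"api": "jog_arm", "payload": {"motion": [{"tx": 0, "ty": 0, "tz": 0, "ax": 0, "ay": 0, "az": -0.172, "grip": 0}, {"tx": 0, "ty": 0, "tz": 0, "ax": 0, "ay": 0, "az": -0.172, "grip": 0}, {"tx": 0, "ty": 0, "tz": 0, "ax": 0, "ay": 0, "az": -0.172, "grip": 0}, {"tx": 0, "ty": 0, "tz": 0, "ax": 0, "ay": 0, "az": -0.172, "grip": 0}, {"tx": 0, "ty": 0, "tz": 0, "ax": 0, "ay": 0, "az": -0.172, "grip": 0}]}}

```text
t: 2.7
tcp_pos: [610.7, -37.2, 327.3]
tcp_rot: [-0.0, 0.633, 0.774, -0.0]
wrist_force: [-0.1, 0.1, 0.9]
grip_width: 85.3
gripper_force: 0.0
```

Call:
{"api": "jog_arm", "payload": {"motion": [{"tx": 0, "ty": 0, "tz": 0, "ax": 0, "ay": 0, "az": -0.172, "grip": 0}, {"tx": 0, "ty": 0, "tz": 0, "ax": 0, "ay": 0, "az": -0.172, "grip": 0}, {"tx": 0, "ty": 0, "tz": 0, "ax": 0, "ay": 0, "az": 0, "grip": 0}, {"tx": 0, "ty": 0, "tz": 0, "ax": 0, "ay": 0, "az": 0, "grip": 0}]}}

```text
t: 3.2
tcp_pos: [610.7, -36.2, 327.4]
tcp_rot: [-0.0, 0.495, 0.869, -0.0]
wrist_force: [0.7, 0.2, -0.9]
grip_width: 85.3
gripper_force: 0.0
```

Run:
```python
from h import *
s=arm.sense();print(s["t"],s["tcp_pos"],s["qpos"].round(2),rot(s).as_matrix().round(3).tolist())
im,cm=snap("wrist","w3")
```

```text
3.2 [610.72249046 -36.19537345 327.36115973] [-0.12  0.3   0.96 -0.    1.88 -0.66] [[-0.51, 0.86, -0.0], [0.86, 0.51, -0.0], [-0.0, -0.0, -1.0]]
```

View pics/w3.png

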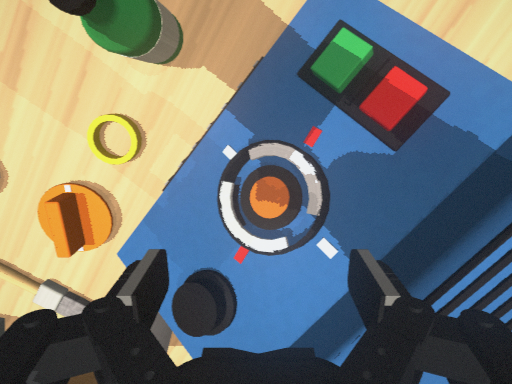

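The port is in full view, centred near (271,197). The white slot marks are at (230,151) and (327,248), the red lock marks at (314,136) and (241,256), the green key at (342,60) and the red key at (394,98). I'll take a second view from a shifted pose to triangulate.

Call:
{"api": "jog_arm", "payload": {"motion": [{"tx": 0, "ty": -0.04, "tz": 0.005, "ax": 0, "ay": 0, "az": 0, "grip": 0}, {"tx": 0, "ty": -0.045, "tz": 0.005, "ax": 0, "ay": 0, "az": 0, "grip": 0}, {"tx": 0, "ty": -0.04, "tz": 0.005, "ax": 0, "ay": 0, "az": 0, "grip": 0}, {"tx": 0, "ty": 0, "tz": 0, "ax": 0, "ay": 0, "az": 0, "grip": 0}, {"tx": 0, "ty": 0, "tz": 0, "ax": 0, "ay": 0, "az": 0, "grip": 0}]}}

```text
t: 3.88
tcp_pos: [503.8, -99.6, 312.9]
tcp_rot: [0.0, 0.493, 0.87, 0.0]
wrist_force: [-0.2, 0.6, 0.4]
grip_width: 85.5
gripper_force: 0.0
```

```bash
cat > port.py <<'E'
from h import *
s3=dict(tcp_pos=np.array([610.72249046,-36.19537345,327.36115973]),tcp_rot=np.array([0,.495,.869,0])/np.hypot(.495,.869))
def feats(im):
    H=hsv(im); out={}
    def show(nm,m,a): out[nm]=[(c,st) for c,st,_ in blobs(m,a)]
    show("white",(H[...,1]<60)&(H[...,2]>200),25)
    show("red",((H[...,0]<5)|(H[...,0]>175))&(H[...,1]>180)&(H[...,2]>90),25)
    show("green",(H[...,0]>48)&(H[...,0]<75)&(H[...,1]>150)&(H[...,2]>60),60)
    show("seal",(H[...,0]>4)&(H[...,0]<17)&(H[...,1]>150)&(H[...,2]>60),200)
    return out
E
python3 - <<'E'
from port import *
im,cm=snap("wrist","w4"); s=arm.sense(); print(s["tcp_pos"],s["tcp_rot"])
for f in("w3","w4"):
    for k,v in feats(cv2.imread(f"pics/{f}.png")[:,:,::-1].copy()).items(): print(f,k,[(c.tolist(),st) for c,st in v])
E
```

```text
[504.1032783  -99.32094454 312.759652  ] [2.91067741e-04 4.93045802e-01 8.70003297e-01 1.20546504e-04]
w3 white [([228.9, 151.8], [223, 145, 13, 14, 110]), ([301.7, 163.0], [289, 150, 26, 25, 297]), ([245.4, 225.8], [220, 182, 68, 70, 1114]), ([67.1, 188.0], [64, 185, 7, 7, 41]), ([326.8, 247.8], [317, 238, 21, 21, 210]), ([46.4, 297.9], [33, 285, 29, 25, 442])]
w3 red [([393.1, 97.4], [360, 66, 67, 64, 2207]), ([313.4, 135.9], [306, 128, 15, 18, 107])]
w3 green [([344.8, 52.1], [317, 28, 55, 57, 972])]
w3 seal [([269.0, 197.0], [250, 177, 39, 41, 1290]), ([96.8, 203.5], [60, 183, 53, 61, 203]), ([73.6, 219.9], [44, 192, 52, 65, 1795])]
w4 white [([393.5, 150.2], [384, 147, 18, 7, 65]), ([346.7, 153.5], [341, 148, 13, 12, 89]), ([149.6, 190.9], [147, 188, 6, 7, 41]), ([468.5, 209.1], [464, 200, 9, 21, 38]), ([468.9, 256.2], [457, 246, 25, 21, 266])]
w4 red [([452.1, 136.0], [446, 129, 14, 16, 68])]
w4 green [([489.8, 58.2], [456, 25, 56, 66, 2126])]
w4 seal [([52.0, 174.9], [13, 149, 64, 49, 616]), ([406.1, 202.5], [382, 181, 49, 44, 1697]), ([164.1, 216.2], [131, 185, 61, 70, 2246])]
```

View pics/w4.png

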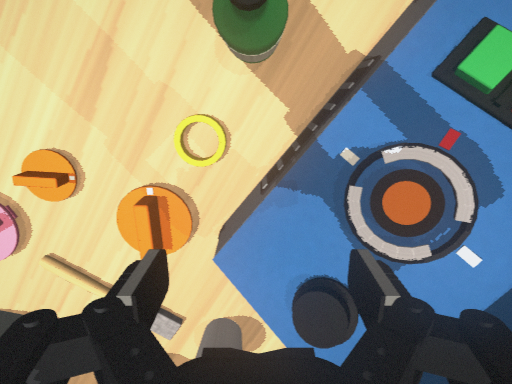

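The second view shows the port at (411,203), with white marks at (349,156) and (469,256) and the red mark at (452,136). The machine's front right corner is at (216,258) and the cap at (155,219).

```bash
cat >> port.py <<'E'
s4=dict(tcp_pos=np.array([504.1,-99.32,312.76]),tcp_rot=np.array([2.9e-4,.493046,.870003,1.2e-4]))
def lips(im,box):
    H=hsv(im); m=np.zeros(H.shape[:2],np.uint8); x0,y0,x1,y1=box
    m[y0:y1,x0:x1]=((H[...,1]<90)&(H[...,2]>95))[y0:y1,x0:x1]
    m=cv2.morphologyEx(m,cv2.MORPH_OPEN,np.ones((3,3)))
    B=[b for b in blobs(m>0,100)]; print([b[1] for b in B])
    pts=np.vstack([np.argwhere(b[2])[:,::-1] for b in B]).astype(np.float32)
    return cv2.fitEllipse(cv2.convexHull(pts))
def mark(im,c,r=13,kind="w"):
    H=hsv(im); x,y=int(c[0]),int(c[1]); m=np.zeros(H.shape[:2],bool)
    m[y-r:y+r,x-r:x+r]=(((H[...,1]<80)&(H[...,2]>130)) if kind=="w" else (((H[...,0]<6)|(H[...,0]>174))&(H[...,1]>150)&(H[...,2]>50)))[y-r:y+r,x-r:x+r]
    b=max(blobs(m,10),key=lambda b:b[1][4]); r=cv2.minAreaRect(np.argwhere(b[2])[:,::-1].astype(np.float32)); return np.array(r[0]),b[1]
def tri(obs):
    A=np.zeros((3,3));b=np.zeros(3);L=[]
    for cm,uv in obs:
        o,d=ray(cm,*uv); d/=np.linalg.norm(d); P=np.eye(3)-np.outer(d,d); A+=P;b+=P@o; L.append((P,o))
    x=np.linalg.solve(A,b); return x,[round(float(np.linalg.norm(P@(x-o))),1) for P,o in L]
E
python3 - <<'E'
from port import *
i3,i4=[cv2.imread(f"pics/{f}.png")[:,:,::-1].copy() for f in("w3","w4")]
c3,c4=cam("wrist",s3),cam("wrist",s4)
e3=lips(i3,(216,140,330,254)); e4=lips(i4,(344,143,478,264)); print(e3,e4)
print("lipcentre",tri([(c3,e3[0]),(c4,e4[0])]))
for nm,a,b,k in(("wl",(229,152),(349,156),"w"),("wu",(327,248),(469,256),"w"),("rl",(313,136),(451,137),"r")):
    A,B=mark(i3,a,kind=k),mark(i4,b,kind=k); print(nm,A,B,tri([(c3,A[0]),(c4,B[0])]))
ct=cam("top"); print("top ray orange at z175",hit(ct,(283.4,136.5),(0,0,1),(0,0,175)))
E
```

```text
[[249, 143, 73, 73, 1486], [223, 145, 14, 15, 134], [219, 181, 70, 72, 1417], [317, 238, 13, 16, 143]]
[[382, 146, 93, 77, 1979], [344, 148, 15, 17, 171], [347, 186, 85, 75, 1604], [457, 246, 21, 18, 246]]
((274.60089111328125, 200.7700958251953), (103.90760803222656, 143.00833129882812), 137.27328491210938) ((411.8647155761719, 203.94357299804688), (113.2864761352539, 166.9589385986328), 126.25379180908203)
lipcentre (array([633.8808199 , -45.78720002, 173.14653179]), [1.3, 1.3])
wl (array([228.75001526, 151.75      ]), [222, 145, 15, 15, 123]) (array([349.18847656, 156.07374573]), [340, 148, 20, 18, 194]) (array([575.07773605, -38.54701901, 125.40281999]), [0.7, 0.7])
wu (array([327.00003052, 247.50003052]), [317, 237, 21, 22, 225]) (array([468.58190918, 255.90164185]), [456, 245, 26, 23, 288]) (array([697.1054691 , -56.56496173, 190.78506663]), [0.1, 0.1])
rl (array([312.17645264, 136.20585632]), [304, 127, 18, 20, 179]) (array([449.11486816, 138.93919373]), [439, 129, 21, 21, 228]) (array([636.46182262,  21.61639012, 149.7755592 ]), [0.1, 0.1])
top ray orange at z175 [624.32861455 -45.61006923 175.        ]
```

```bash
sed -i 's/blobs(m>0,100)\]/blobs(m>0,1000)]/' port.py
python3 - <<'E'
from port import *
i3,i4=[cv2.imread(f"pics/{f}.png")[:,:,::-1].copy() for f in("w3","w4")]
c3,c4=cam("wrist",s3),cam("wrist",s4)
e3=lips(i3,(216,140,330,254)); e4=lips(i4,(344,143,478,264)); print(e3,e4)
L,r=tri([(c3,e3[0]),(c4,e4[0])]); print("lipcentre",L,r)
it=cv2.imread("pics/top0.png")[:,:,::-1].copy(); ct=cam("top")
yaw=np.radians(-8.4); n=np.array([-.5*np.cos(yaw),-.5*np.sin(yaw),.866])
# ring size check on plane through L, and top-camera reprojection
for cm,e in((c3,e3),(c4,e4)):
    P=[hit(cm,p,n,L) for p in cv2.boxPoints(e)]; print("dia",np.linalg.norm(P[0]-P[1]),np.linalg.norm(P[1]-P[2]), "centre",hit(cm,e[0],n,L))
H=hsv(it); m=np.zeros(H.shape[:2],np.uint8); m[118:155,264:303]=((H[...,1]<90)&(H[...,2]>120))[118:155,264:303]
B=[b for b in blobs(m>0,30)]; print([b[1] for b in B])
pts=np.vstack([np.argwhere(b[2])[:,::-1] for b in B]).astype(np.float32); et=cv2.fitEllipse(cv2.convexHull(pts)); print(et,"proj L",proj(ct,L),"proj tuned",proj(ct,(624.2,-45.8,178.9)))
# front right bottom/top corner
print("corner z100",hit(c4,(216,258),(0,0,1),(0,0,100)))
E
```

```text
[[249, 143, 73, 73, 1486], [219, 181, 70, 72, 1417]]
[[382, 146, 93, 77, 1979], [347, 186, 85, 75, 1604]]
((270.24224853515625, 196.9655303955078), (102.0172119140625, 108.9975357055664), 14.039551734924316) ((410.1838684082031, 202.44845581054688), (114.30769348144531, 127.25243377685547), 91.0622787475586)
lipcentre [627.91733677 -44.32920405 177.89759274] [0.2, 0.2]
dia 109.33199008391563 100.72569219620874 centre [627.99667219 -44.47550157 177.95524627]
dia 102.90740994533877 94.77424663435251 centre [627.83834985 -44.18264896 177.84011654]
[[269, 124, 12, 25, 111], [286, 125, 13, 25, 106]]
((283.30010986328125, 136.54202270507812), (27.057519912719727, 29.72673797607422), 96.11758422851562) proj L [283.06016983 135.27886928] proj tuned [283.49993829 136.27310794]
corner z100 [ 519.18381074 -226.15505455  100.        ]
```

```bash
cat > plan.py <<'E'
from h import *
import json
YAW=np.radians(-8.4)
def portR(yaw=YAW):
    x=np.array([np.cos(yaw)*.8660,np.sin(yaw)*.8660,.5]); z=np.array([-.5*np.cos(yaw),-.5*np.sin(yaw),.8660]); return np.column_stack([x,np.cross(z,x),z])
PR=portR(); MOUTH=np.array([625,-45.5,177.5])
def toolR(turn=0.): # tool z into port, tool x = -port x, then clockwise by turn
    return R.from_matrix(np.column_stack([-PR[:,0],PR[:,1],-PR[:,2]]))*R.from_rotvec([0,0,turn])
def rows(p1,R1,grip,n=None,s=None):
    s=s or arm.sense(); p0,R0=s["tcp_pos"],rot(s); rv=(R0.inv()*R1).as_rotvec(); D=np.array(p1)-p0
    if n is None: n=max(1,int(np.ceil(max(np.linalg.norm(D)/55,np.linalg.norm(rv)/.18))))
    for i in range(n):
        Ri=R0*R.from_rotvec(rv*i/n); t=Ri.inv().apply(D/n)/1000; a=rv/n
        print(json.dumps(dict(zip(("tx","ty","tz","ax","ay","az","grip"),[*(round(float(v),4) for v in t),*(round(float(v),3) for v in a),grip]))),end=", " if (i+1)%5 else "\n")
    print()
E
python3 -c "
from plan import *
rows(MOUTH+90*PR[:,2],toolR(),0)"
```

```text
{"tx": 0.0021, "ty": 0.0161, "tz": 0.0096, "ax": -0.039, "ay": -0.081, "az": -0.144, "grip": 0}, {"tx": 0.0006, "ty": 0.0159, "tz": 0.0101, "ax": -0.039, "ay": -0.081, "az": -0.144, "grip": 0}, {"tx": -0.0008, "ty": 0.0155, "tz": 0.0107, "ax": -0.039, "ay": -0.081, "az": -0.144, "grip": 0}, {"tx": -0.0021, "ty": 0.0148, "tz": 0.0114, "ax": -0.039, "ay": -0.081, "az": -0.144, "grip": 0}, {"tx": -0.0032, "ty": 0.014, "tz": 0.0122, "ax": -0.039, "ay": -0.081, "az": -0.144, "grip": 0}
{"tx": -0.0042, "ty": 0.013, "tz": 0.013, "ax": -0.039, "ay": -0.081, "az": -0.144, "grip": 0},
```

Call:
{"api": "jog_arm", "payload": {"motion": [{"tx": 0.002, "ty": 0.016, "tz": 0.0096, "ax": -0.039, "ay": -0.081, "az": -0.144, "grip": 0}, {"tx": 0.0006, "ty": 0.016, "tz": 0.01, "ax": -0.039, "ay": -0.081, "az": -0.144, "grip": 0}, {"tx": -0.0008, "ty": 0.0155, "tz": 0.0107, "ax": -0.039, "ay": -0.081, "az": -0.144, "grip": 0}, {"tx": -0.002, "ty": 0.015, "tz": 0.0114, "ax": -0.039, "ay": -0.081, "az": -0.144, "grip": 0}, {"tx": -0.003, "ty": 0.014, "tz": 0.012, "ax": -0.039, "ay": -0.081, "az": -0.144, "grip": 0}]}}

```text
t: 4.55
tcp_pos: [568.0, -47.5, 264.7]
tcp_rot: [0.219, 0.142, 0.965, -0.014]
wrist_force: [0.3, 1.0, 0.4]
grip_width: 85.6
gripper_force: 0.0
```

Call:
{"api": "jog_arm", "payload": {"motion": [{"tx": -0.004, "ty": 0.013, "tz": 0.013, "ax": -0.039, "ay": -0.081, "az": -0.144, "grip": 0}, {"tx": 0, "ty": 0, "tz": 0, "ax": 0, "ay": 0, "az": 0, "grip": 0}, {"tx": 0, "ty": 0, "tz": 0, "ax": 0, "ay": 0, "az": 0, "grip": 0}]}}

```text
t: 4.92
tcp_pos: [579.8, -38.7, 256.0]
tcp_rot: [0.257, 0.072, 0.963, -0.017]
wrist_force: [0.2, 0.0, 0.6]
grip_width: 85.7
gripper_force: 0.0
```

Run:
```python
from plan import *
im,cm=snap("wrist","w5"); s=arm.sense(); print(s["tcp_pos"],s["tcp_rot"].tolist(),s["qpos"].round(2),(toolR().inv()*rot(s)).as_rotvec().round(3))
```

```text
[579.90462582 -38.80063013 256.25216426] [0.25768485182931866, 0.07155780800897237, 0.9634229505195481, -0.017152715903373167] [-0.13 -0.15  1.65 -0.01  1.12 -1.55] [-0.003  0.001  0.002]
```

View pics/w5.png

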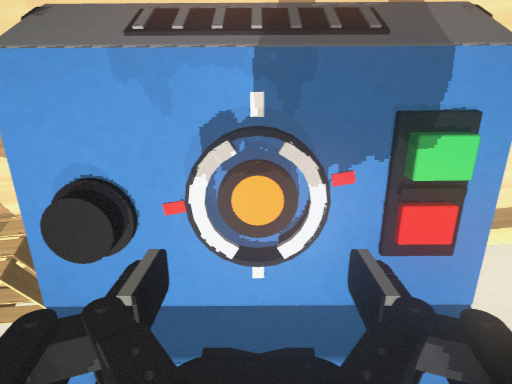

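The view is square on: the port is at (258,197), white marks at (257,104) and (258,272), red marks at (174,208) and (343,178), the green key at (445,158) and the red key at (428,224). The front edge is level, so the assumed yaw is right.

```bash
cat >> port.py <<'E'
s5=dict(tcp_pos=np.array([579.9046,-38.8006,256.2522]),tcp_rot=np.array([0.25768485182931866, 0.07155780800897237, 0.9634229505195481, -0.017152715903373167]))
E
python3 - <<'E'
from port import *
from plan import PR,MOUTH
I=[cv2.imread(f"pics/{f}.png")[:,:,::-1].copy() for f in("w3","w4","w5")]
C=[cam("wrist",s) for s in(s3,s4,s5)]
T={}
for nm,uv,k in(("wl",[(229,152),(349,156),(257,104)],"w"),("wu",[(327,248),(469,256),(258,272)],"w"),("rl",[(313,136),(451,137),(343,178)],"r"),("rr",[(241,256),None,(174,208)],"r")):
    o=[(C[i],mark(I[i],u,kind=k)[0]) for i,u in enumerate(uv) if u]; T[nm],r=tri(o); 
    print(nm,o[-1][1],T[nm].round(1),r,"port fr",(PR.T@(T[nm]-MOUTH)).round(1))
W=(T["wl"]+T["wu"])/2; Rr=(T["rl"]+T["rr"])/2; d=T["wu"]-T["wl"]
print(W,Rr,"yaw",np.degrees(np.arctan2(d[1],d[0])),"tilt",np.degrees(np.arcsin(d[2]/np.linalg.norm(d))))
e=lips(I[2],(180,120,335,268)); es=[lips(I[0],(216,140,330,254)),lips(I[1],(344,143,478,264)),e]
print(e); L,r=tri([(c,q[0]) for c,q in zip(C,es)]); print("lip",L,r,(PR.T@(L-MOUTH)).round(1))
q=hit(C[2],e[0],PR[:,2],MOUTH); print("w5 lips on plane",(PR.T@(q-MOUTH)).round(1), e[1][0]*1)
for h in(-24,):
  for nm,u in(("wl",(257,104)),("wu",(258,272)),("rl",(343,178)),("rr",(174,208))):
    x=hit(C[2],mark(I[2],u,kind=nm[0])[0],PR[:,2],MOUTH+h*PR[:,2]); print(nm,(PR.T@(x-MOUTH)).round(1))
H=hsv(I[2])
for nm,m,h in(("g",(H[...,0]>48)&(H[...,0]<75)&(H[...,1]>150)&(H[...,2]>60),0),("r",((H[...,0]<5)|(H[...,0]>175))&(H[...,1]>180)&(H[...,2]>90),-8)):
  b=max(blobs(m,100),key=lambda b:b[1][4]); x0,y0,w,hh=b[1][:4]
  for u in((x0,y0),(x0+w,y0+hh)): print(nm,u,(PR.T@(hit(C[2],u,PR[:,2],MOUTH+h*PR[:,2])-MOUTH)).round(1))
E
```

```text
wl [257.  103.5] [574.7 -38.4 124.8] [1.0, 0.5, 0.7] port fr [-70.4  -0.4 -20.2]
wu [258.  271.5] [694.3 -55.7 194.8] [1.0, 1.1, 1.2] port fr [ 69.3   0.  -20.1]
rl [343.025177  178.1426239] [635.8  21.8 150.5] [0.3, 0.4, 0.7] port fr [-12.7  68.1 -23.8]
rr [174.00801086 207.54399109] [ 636.8 -117.6  163. ] [0.1, 0.1] port fr [ 12.  -69.6 -23.6]
[634.46727438 -47.05710245 159.79474736] [636.32928535 -47.92333902 156.76042779] yaw -8.208991836878646 tilt 30.061098413761446
[[188, 141, 51, 118, 2302], [277, 142, 51, 117, 2286]]
[[249, 143, 73, 73, 1486], [219, 181, 70, 72, 1417]]
[[382, 146, 93, 77, 1979], [347, 186, 85, 75, 1604]]
((257.2070617675781, 198.71839904785156), (129.31959533691406, 139.1918487548828), 92.42070007324219)
lip [629.66865799 -45.71758368 170.61648706] [0.7, 2.6, 2.0] [ 0.6  0.5 -8.3]
w5 lips on plane [-3.5 -1.2  0. ] 129.31959533691406
wl [-70.2  -1.1 -24. ]
wu [ 72.8  -0.8 -24. ]
rl [-12.4  67.6 -24. ]
rr [ 12.2 -69.8 -24. ]
g (414, 133) [-51.  107.2   0. ]
g (480, 180) [-17.2 160.   -0. ]
r (397, 206) [  5.6 106.4  -8. ]
r (458, 245) [ 39.2 159.8  -8. ]
```

```bash
sed -i 's/MOUTH=np.array(.*)/MOUTH=np.array([625,-45.5,177.5])+PR@[0.2,-1,0.3]/' plan.py
cat >> plan.py <<'E'
def downR(deg): a=np.radians(deg); return R.from_matrix(np.column_stack([[np.cos(a),np.sin(a),0],[np.sin(a),-np.cos(a),0],[0,0,-1]]))
E
python3 -c "
from plan import *
print(MOUTH); rows((425,-267.3,165),downR(121.4),0,9)"
```

```text
[624.87687452 -46.49261793 177.8598    ]
{"tx": 0.0165, "ty": -0.0277, "tz": 0.0021, "ax": 0.026, "ay": 0.054, "az": 0.095, "grip": 0}, {"tx": 0.0137, "ty": -0.029, "tz": 0.0036, "ax": 0.026, "ay": 0.054, "az": 0.095, "grip": 0}, {"tx": 0.0106, "ty": -0.0301, "tz": 0.005, "ax": 0.026, "ay": 0.054, "az": 0.095, "grip": 0}, {"tx": 0.0074, "ty": -0.0308, "tz": 0.0063, "ax": 0.026, "ay": 0.054, "az": 0.095, "grip": 0}, {"tx": 0.0041, "ty": -0.0312, "tz": 0.0074, "ax": 0.026, "ay": 0.054, "az": 0.095, "grip": 0}
{"tx": 0.0007, "ty": -0.0312, "tz": 0.0084, "ax": 0.026, "ay": 0.054, "az": 0.095, "grip": 0}, {"tx": -0.0027, "ty": -0.0309, "tz": 0.0091, "ax": 0.026, "ay": 0.054, "az": 0.095, "grip": 0}, {"tx": -0.0061, "ty": -0.0302, "tz": 0.0097, "ax": 0.026, "ay": 0.054, "az": 0.095, "grip": 0}, {"tx": -0.0094, "ty": -0.0292, "tz": 0.01, "ax": 0.026, "ay": 0.054, "az": 0.095, "grip": 0},
```

Call:
{"api": "jog_arm", "payload": {"motion": [{"tx": 0.0165, "ty": -0.0277, "tz": 0.002, "ax": 0.026, "ay": 0.054, "az": 0.095, "grip": 0}, {"tx": 0.0137, "ty": -0.029, "tz": 0.0036, "ax": 0.026, "ay": 0.054, "az": 0.095, "grip": 0}, {"tx": 0.0106, "ty": -0.03, "tz": 0.005, "ax": 0.026, "ay": 0.054, "az": 0.095, "grip": 0}, {"tx": 0.0074, "ty": -0.031, "tz": 0.0063, "ax": 0.026, "ay": 0.054, "az": 0.095, "grip": 0}, {"tx": 0.004, "ty": -0.031, "tz": 0.0074, "ax": 0.026, "ay": 0.054, "az": 0.095, "grip": 0}]}}

```text
t: 5.6
tcp_pos: [493.6, -167.0, 205.7]
tcp_rot: [0.118, 0.315, 0.942, -0.009]
wrist_force: [0.2, -0.0, 0.2]
grip_width: 85.0
gripper_force: 0.0
```

Call:
{"api": "jog_arm", "payload": {"motion": [{"tx": 0.0007, "ty": -0.031, "tz": 0.0084, "ax": 0.026, "ay": 0.054, "az": 0.095, "grip": 0}, {"tx": -0.0027, "ty": -0.031, "tz": 0.009, "ax": 0.026, "ay": 0.054, "az": 0.095, "grip": 0}, {"tx": -0.006, "ty": -0.03, "tz": 0.0097, "ax": 0.026, "ay": 0.054, "az": 0.095, "grip": 0}, {"tx": -0.0094, "ty": -0.029, "tz": 0.01, "ax": 0.026, "ay": 0.054, "az": 0.095, "grip": 0}, {"tx": 0, "ty": 0, "tz": 0, "ax": 0, "ay": 0, "az": 0, "grip": 0}]}}

```text
t: 6.22
tcp_pos: [424.8, -268.8, 164.3]
tcp_rot: [-0.001, 0.491, 0.871, -0.001]
wrist_force: [0.2, -0.3, -0.2]
grip_width: 85.3
gripper_force: 0.0
```

```bash
cat > capm.py <<'E'
from plan import *
s=arm.sense(); im,cm=snap("wrist","w6"); H=hsv(im); print(s["tcp_pos"],s["t"],(downR(121.4).inv()*rot(s)).as_rotvec().round(3))
b=max(blobs(cv2.inRange(H,(4,140,50),(18,255,255))>0,1500),key=lambda b:b[1][4]); print(b[0],b[1])
w=(H[...,1]<70)&(H[...,2]>140); x,y,ww,hh=b[1][:4]; k=np.zeros_like(w); k[max(0,y-10):y+hh+10,max(0,x-10):x+ww+10]=1
for c,st,_ in blobs(w&k,15): print("white",c,st,hit(cm,c,(0,0,1),(0,0,22)).round(1))
cn,_=cv2.findContours(b[2].astype(np.uint8),cv2.RETR_EXTERNAL,cv2.CHAIN_APPROX_NONE); c=max(cn,key=len)
P=np.array([hit(cm,p,(0,0,1),(0,0,22))[:2] for p in cv2.convexHull(c)[:,0]],np.float32); print("circle",cv2.minEnclosingCircle(P),cv2.fitEllipse(P))
E
python3 capm.py
```

```text
[ 424.82552597 -268.82685471  164.31241826] 6.225 [ 0.003 -0.     0.004]
[262.5 178.4] [202, 118, 122, 126, 11400]
white [262.5 126.4] [258, 121, 10, 12, 118] [ 401.5 -225.    22. ]
circle ((428.7948913574219, -268.6466369628906), 58.83190155029297) ((427.0122985839844, -267.132080078125), (107.5201644897461, 114.60538482666016), 30.187685012817383)
```

View pics/w6.png

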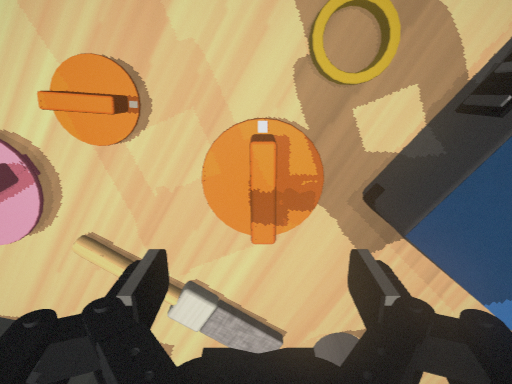

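The bar runs along tool x at column 263, with the disc at columns 202-324 and the white mark at (262,126). The cap is within 1 mm of the TCP along the bar and about 3 mm off in +y, so I'll descend and grip.

Call:
{"api": "jog_arm", "payload": {"motion": [{"tx": 0, "ty": 0.002, "tz": 0.04, "ax": -0.003, "ay": 0, "az": 0, "grip": 0}, {"tx": 0, "ty": 0.001, "tz": 0.04, "ax": 0, "ay": 0, "az": 0, "grip": 0}, {"tx": 0, "ty": 0, "tz": 0.03, "ax": 0, "ay": 0, "az": 0, "grip": 0}, {"tx": 0, "ty": 0, "tz": 0.007, "ax": 0, "ay": 0, "az": 0, "grip": 0}, {"tx": 0, "ty": 0, "tz": 0, "ax": 0, "ay": 0, "az": 0, "grip": 0}]}}

```text
t: 6.9
tcp_pos: [428.8, -265.7, 48.6]
tcp_rot: [0.002, 0.489, 0.872, 0.0]
wrist_force: [-0.4, 0.5, 0.5]
grip_width: 85.0
gripper_force: 0.0
```

Call:
{"api": "jog_arm", "payload": {"motion": [{"tx": 0, "ty": 0, "tz": 0, "ax": 0, "ay": 0, "az": 0, "grip": 255}, {"tx": 0, "ty": 0, "tz": 0, "ax": 0, "ay": 0, "az": 0, "grip": 255}, {"tx": 0, "ty": 0, "tz": 0, "ax": 0, "ay": 0, "az": 0, "grip": 255}, {"tx": 0, "ty": 0, "tz": 0, "ax": 0, "ay": 0, "az": 0, "grip": 255}, {"tx": 0, "ty": 0, "tz": 0, "ax": 0, "ay": 0, "az": 0, "grip": 255}], "force": 80}}

```text
t: 7.52
tcp_pos: [428.4, -266.0, 48.1]
tcp_rot: [0.002, 0.489, 0.872, 0.0]
wrist_force: [-0.2, -0.9, 3.2]
grip_width: 18.6
gripper_force: 78.8
```

Call:
{"api": "jog_arm", "payload": {"motion": [{"tx": 0, "ty": 0, "tz": 0, "ax": 0, "ay": 0, "az": 0, "grip": 255}, {"tx": 0, "ty": 0, "tz": 0, "ax": 0, "ay": 0, "az": 0, "grip": 255}, {"tx": 0, "ty": 0, "tz": 0, "ax": 0, "ay": 0, "az": 0, "grip": 255}]}}

```text
t: 7.9
tcp_pos: [428.4, -266.0, 48.1]
tcp_rot: [0.002, 0.489, 0.872, 0.0]
wrist_force: [-0.0, 0.9, 6.0]
grip_width: 19.0
gripper_force: 78.9
```

Call:
{"api": "jog_arm", "payload": {"motion": [{"tx": 0, "ty": 0, "tz": -0.02, "ax": 0, "ay": 0, "az": 0, "grip": 255}, {"tx": 0, "ty": 0, "tz": -0.05, "ax": 0, "ay": 0, "az": 0, "grip": 255}, {"tx": 0, "ty": 0, "tz": -0.05, "ax": 0, "ay": 0, "az": 0, "grip": 255}, {"tx": 0, "ty": 0, "tz": -0.05, "ax": 0, "ay": 0, "az": 0, "grip": 255}, {"tx": 0, "ty": 0, "tz": 0, "ax": 0, "ay": 0, "az": 0, "grip": 255}]}}

```text
t: 8.52
tcp_pos: [428.9, -266.5, 221.4]
tcp_rot: [0.005, 0.489, 0.872, -0.0]
wrist_force: [0.7, 0.1, -2.3]
grip_width: 18.9
gripper_force: 78.5
```

```bash
python3 -c "
from plan import *
s=arm.sense(); print(s['tcp_pos'],s['grip_width'],s['wrist_force'])
rows(MOUTH+115*PR[:,2],toolR(),255,10)"
```

```text
[ 428.85962282 -266.45842522  221.43098097] 18.944088025311583 [ 0.74803264  0.11824125 -2.25941839]
{"tx": 0.0122, "ty": 0.0238, "tz": -0.0056, "ax": -0.023, "ay": -0.048, "az": -0.085, "grip": 255}, {"tx": 0.0098, "ty": 0.0249, "tz": -0.0056, "ax": -0.023, "ay": -0.048, "az": -0.085, "grip": 255}, {"tx": 0.0074, "ty": 0.0257, "tz": -0.0054, "ax": -0.023, "ay": -0.048, "az": -0.085, "grip": 255}, {"tx": 0.0049, "ty": 0.0264, "tz": -0.0051, "ax": -0.023, "ay": -0.048, "az": -0.085, "grip": 255}, {"tx": 0.0024, "ty": 0.0268, "tz": -0.0047, "ax": -0.023, "ay": -0.048, "az": -0.085, "grip": 255}
{"tx": -0.0001, "ty": 0.027, "tz": -0.0041, "ax": -0.023, "ay": -0.048, "az": -0.085, "grip": 255}, {"tx": -0.0026, "ty": 0.027, "tz": -0.0034, "ax": -0.023, "ay": -0.048, "az": -0.085, "grip": 255}, {"tx": -0.005, "ty": 0.0267, "tz": -0.0026, "ax": -0.023, "ay": -0.048, "az": -0.085, "grip": 255}, {"tx": -0.0074, "ty": 0.0262, "tz": -0.0017, "ax": -0.023, "ay": -0.048, "az": -0.085, "grip": 255}, {"tx": -0.0097, "ty": 0.0255, "tz": -0.0007, "ax": -0.023, "ay": -0.048, "az": -0.085, "grip": 255}
```

Call:
{"api": "jog_arm", "payload": {"motion": [{"tx": 0.012, "ty": 0.024, "tz": -0.0056, "ax": -0.023, "ay": -0.048, "az": -0.085, "grip": 255}, {"tx": 0.01, "ty": 0.025, "tz": -0.0056, "ax": -0.023, "ay": -0.048, "az": -0.085, "grip": 255}, {"tx": 0.0074, "ty": 0.0257, "tz": -0.0054, "ax": -0.023, "ay": -0.048, "az": -0.085, "grip": 255}, {"tx": 0.005, "ty": 0.0264, "tz": -0.005, "ax": -0.023, "ay": -0.048, "az": -0.085, "grip": 255}, {"tx": 0.0024, "ty": 0.0268, "tz": -0.0047, "ax": -0.023, "ay": -0.048, "az": -0.085, "grip": 255}]}}

```text
t: 9.15
tcp_pos: [497.5, -150.4, 243.1]
tcp_rot: [0.131, 0.289, 0.948, -0.008]
wrist_force: [-1.2, -0.4, -2.2]
grip_width: 19.0
gripper_force: 78.4
```

Call:
{"api": "jog_arm", "payload": {"motion": [{"tx": 0, "ty": 0.027, "tz": -0.004, "ax": -0.023, "ay": -0.048, "az": -0.085, "grip": 255}, {"tx": -0.0026, "ty": 0.027, "tz": -0.0034, "ax": -0.023, "ay": -0.048, "az": -0.085, "grip": 255}, {"tx": -0.005, "ty": 0.0267, "tz": -0.0026, "ax": -0.023, "ay": -0.048, "az": -0.085, "grip": 255}, {"tx": -0.0074, "ty": 0.0262, "tz": -0.0017, "ax": -0.023, "ay": -0.048, "az": -0.085, "grip": 255}, {"tx": -0.0097, "ty": 0.0255, "tz": -0.0007, "ax": -0.023, "ay": -0.048, "az": -0.085, "grip": 255}]}}

```text
t: 9.78
tcp_pos: [567.5, -36.8, 270.7]
tcp_rot: [0.254, 0.072, 0.964, -0.017]
wrist_force: [-0.3, 0.1, -2.8]
grip_width: 19.1
gripper_force: 78.4
```

Call:
{"api": "jog_arm", "payload": {"motion": [{"tx": 0, "ty": 0, "tz": 0, "ax": 0, "ay": 0, "az": 0, "grip": 255}, {"tx": 0, "ty": 0, "tz": 0, "ax": 0, "ay": 0, "az": 0, "grip": 255}]}}

```text
t: 10.02
tcp_pos: [567.2, -38.1, 271.8]
tcp_rot: [0.254, 0.074, 0.964, -0.017]
wrist_force: [-0.9, -0.4, -1.8]
grip_width: 19.0
gripper_force: 78.6
```

```bash
cat > st.py <<'E'
from plan import *
s=arm.sense(); dp=PR.T@(s["tcp_pos"]-MOUTH); rv=(toolR().inv()*rot(s)).as_rotvec()
print("t",round(s["t"],2),"tcp in port",dp.round(2),"cap z",(dp[2]-48.1).round(1),"rot err(tool)",rv.round(4),"F port",(PR.T@s["wrist_force"]).round(1),"M tool",rot(s).inv().apply(s["moment"]).round(2),"w",round(s["grip_width"],1),"q6",round(s["qpos"][5],2))
E
python3 st.py
python3 - <<'E'
from plan import *
im,cm=snap("wrist","w7")
E
```

```text
t 10.03 tcp in port [ -3.54  -0.13 110.5 ] cap z 62.4 rot err(tool) [-0.0019  0.0092  0.0075] F port [-1.6 -0.6 -1.2] M tool [0.02 0.47 0.  ] w 19.0 q6 -1.54
```

View pics/w7.png

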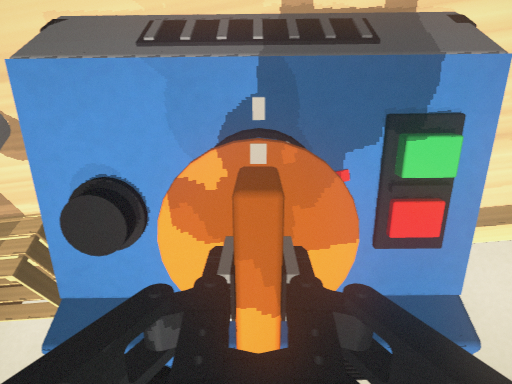

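The cap is held straight, its white mark at (258,153) in line with the port's mark at (259,108). I'll check the cap's offset along the bar in the grip.

Run:
```python
from plan import *
im=cv2.imread("pics/w7.png")[:,:,::-1].copy(); s=arm.sense(); cm=cam("wrist",s); H=hsv(im)
Rt=rot(s).as_matrix()
m=(H[...,1]<90)&(H[...,2]>150); m[:142]=0;m[168:]=0;m[:,:245]=0;m[:,272:]=0
for c,st,_ in blobs(m,40): print(c,st,(Rt.T@(hit(cm,c,Rt[:,2],s["tcp_pos"]+26.1*Rt[:,2])-s["tcp_pos"])).round(1))
o=cv2.inRange(H,(4,140,50),(18,255,255)); b=max(blobs(o>0,1000),key=lambda b:b[1][4]); x,y,w,h=b[1][:4]; print(b[1])
for u in((258,y),(x,229),(x+w,229)): print(u,(Rt.T@(hit(cm,u,Rt[:,2],s["tcp_pos"]+26.1*Rt[:,2])-s["tcp_pos"])).round(1))
```

```text
[257.7 153.4] [250, 144, 17, 20, 328] [49.4 -1.  26.1]
[158, 138, 201, 216, 23675]
(258, 138) [57.  -0.9 26.1]
(158, 229) [  8.8 -54.1  26.1]
(359, 229) [ 8.7 52.8 26.1]
```

Call:
{"api": "jog_arm", "payload": {"motion": [{"tx": -0.0035, "ty": 0, "tz": 0.01, "ax": 0.002, "ay": -0.009, "az": -0.0075, "grip": 255}, {"tx": 0, "ty": 0, "tz": 0.015, "ax": 0, "ay": 0, "az": 0, "grip": 255}, {"tx": 0, "ty": 0, "tz": 0.015, "ax": 0, "ay": 0, "az": 0, "grip": 255}, {"tx": 0, "ty": 0, "tz": 0.01, "ax": 0, "ay": 0, "az": 0, "grip": 255}, {"tx": 0, "ty": 0, "tz": 0, "ax": 0, "ay": 0, "az": 0, "grip": 255}]}}

```text
t: 10.7
tcp_pos: [595.5, -41.8, 230.5]
tcp_rot: [0.259, 0.07, 0.963, -0.019]
wrist_force: [0.1, -1.2, -2.4]
grip_width: 19.2
gripper_force: 78.5
```

```bash
python3 st.py
```

```text
t 10.7 tcp in port [ 0.52  0.38 60.44] cap z 12.3 rot err(tool) [-0.0006 -0.0009 -0.0011] F port [-1.  -1.1 -2.2] M tool [ 0.03  0.38 -0.04] w 19.2 q6 -1.55
```

Call:
{"api": "jog_arm", "payload": {"motion": [{"tx": 0, "ty": 0.0005, "tz": 0.006, "ax": 0, "ay": 0, "az": 0, "grip": 255}, {"tx": 0, "ty": 0, "tz": 0.005, "ax": 0, "ay": 0, "az": 0, "grip": 255}, {"tx": 0, "ty": 0, "tz": 0.003, "ax": 0, "ay": 0, "az": 0, "grip": 255}, {"tx": 0, "ty": 0, "tz": 0, "ax": 0, "ay": 0, "az": 0, "grip": 255}, {"tx": 0, "ty": 0, "tz": 0, "ax": 0, "ay": 0, "az": 0, "grip": 255}]}}

```text
t: 11.32
tcp_pos: [602.7, -42.3, 220.2]
tcp_rot: [0.26, 0.07, 0.963, -0.019]
wrist_force: [0.5, 0.0, -3.1]
grip_width: 19.2
gripper_force: 78.5
```

```bash
python3 st.py
```

```text
t 11.32 tcp in port [ 1.6   0.89 47.92] cap z -0.2 rot err(tool) [-0.0006 -0.0036 -0.0011] F port [-1.1  0.1 -2.9] M tool [ 0.01  0.42 -0.02] w 19.2 q6 -1.55
```

Call:
{"api": "jog_arm", "payload": {"motion": [{"tx": 0.001, "ty": 0, "tz": 0.003, "ax": 0, "ay": 0.0035, "az": 0, "grip": 255}, {"tx": 0, "ty": 0, "tz": 0.003, "ax": 0, "ay": 0, "az": 0, "grip": 255}, {"tx": 0, "ty": 0, "tz": 0, "ax": 0, "ay": 0, "az": 0, "grip": 255}, {"tx": 0, "ty": 0, "tz": 0, "ax": 0, "ay": 0, "az": 0, "grip": 255}]}}

```text
t: 11.82
tcp_pos: [604.8, -42.6, 214.2]
tcp_rot: [0.258, 0.07, 0.963, -0.019]
wrist_force: [-0.3, -0.6, -1.4]
grip_width: 19.2
gripper_force: 78.5
```

```bash
python3 st.py
```

```text
t 11.82 tcp in port [ 0.47  0.91 41.72] cap z -6.4 rot err(tool) [-0.0006  0.0002 -0.0012] F port [-0.9 -0.6 -1.1] M tool [-0.03  0.41  0.01] w 19.2 q6 -1.55
```

Call:
{"api": "jog_arm", "payload": {"motion": [{"tx": 0, "ty": 0, "tz": 0.003, "ax": 0, "ay": 0, "az": 0, "grip": 255}, {"tx": 0, "ty": 0, "tz": 0.003, "ax": 0, "ay": 0, "az": 0, "grip": 255}, {"tx": 0, "ty": 0, "tz": 0, "ax": 0, "ay": 0, "az": 0, "grip": 255}, {"tx": 0, "ty": 0, "tz": 0, "ax": 0, "ay": 0, "az": 0, "grip": 255}]}}

```text
t: 12.32
tcp_pos: [607.9, -43.1, 209.5]
tcp_rot: [0.258, 0.07, 0.963, -0.019]
wrist_force: [-3.6, 0.9, 3.0]
grip_width: 18.9
gripper_force: 79.4
```

```bash
python3 st.py
```

```text
t 12.32 tcp in port [ 0.83  0.91 36.11] cap z -12.0 rot err(tool) [-0.0006 -0.0006 -0.0012] F port [-1.7  0.4  4.4] M tool [0.02 0.54 0.02] w 18.9 q6 -1.55
```

Call:
{"api": "jog_arm", "payload": {"motion": [{"tx": 0.0003, "ty": 0, "tz": 0.002, "ax": 0, "ay": 0, "az": 0, "grip": 255}, {"tx": 0, "ty": 0, "tz": 0.0015, "ax": 0, "ay": 0, "az": 0, "grip": 255}, {"tx": 0, "ty": 0, "tz": 0, "ax": 0, "ay": 0, "az": 0, "grip": 255}, {"tx": 0, "ty": 0, "tz": 0, "ax": 0, "ay": 0, "az": 0, "grip": 255}]}}

```text
t: 12.82
tcp_pos: [609.5, -43.3, 206.5]
tcp_rot: [0.259, 0.07, 0.963, -0.019]
wrist_force: [-3.7, 0.7, 4.8]
grip_width: 19.1
gripper_force: 79.5
```

```bash
python3 st.py
```

```text
t 12.82 tcp in port [ 0.8   0.91 32.64] cap z -15.5 rot err(tool) [-0.0006 -0.0012 -0.0011] F port [-0.9  0.2  6. ] M tool [-0.03  0.29 -0.01] w 19.1 q6 -1.55
```

Call:
{"api": "jog_arm", "payload": {"motion": [{"tx": 0, "ty": 0, "tz": 0.0015, "ax": 0, "ay": 0, "az": 0, "grip": 255}, {"tx": 0, "ty": 0, "tz": 0, "ax": 0, "ay": 0, "az": 0, "grip": 255}, {"tx": 0, "ty": 0, "tz": 0, "ax": 0, "ay": 0, "az": 0, "grip": 255}]}}

```text
t: 13.2
tcp_pos: [610.3, -43.4, 205.3]
tcp_rot: [0.259, 0.07, 0.963, -0.019]
wrist_force: [-5.7, 0.6, 5.5]
grip_width: 19.1
gripper_force: 79.6
```

```bash
python3 st.py
```

```text
t 13.2 tcp in port [ 0.8   0.94 31.19] cap z -16.9 rot err(tool) [-0.0007 -0.0012 -0.0012] F port [-2.2 -0.3  7.6] M tool [ 0.    0.38 -0.  ] w 19.1 q6 -1.55
```

Call:
{"api": "jog_arm", "payload": {"motion": [{"tx": 0, "ty": 0, "tz": 0.0007, "ax": 0, "ay": 0, "az": 0, "grip": 255}, {"tx": 0, "ty": 0, "tz": 0, "ax": 0, "ay": 0, "az": 0.06, "grip": 255}, {"tx": 0, "ty": 0, "tz": 0, "ax": 0, "ay": 0, "az": 0.1, "grip": 255}, {"tx": 0, "ty": 0, "tz": 0, "ax": 0, "ay": 0, "az": 0.1, "grip": 255}, {"tx": 0, "ty": 0, "tz": 0, "ax": 0, "ay": 0, "az": 0.1, "grip": 255}]}}

```text
t: 13.82
tcp_pos: [610.7, -43.3, 205.0]
tcp_rot: [0.258, 0.243, 0.935, 0.028]
wrist_force: [-5.5, 0.2, 7.0]
grip_width: 18.9
gripper_force: 80.0
```

```bash
python3 st.py
```

```text
t 13.82 tcp in port [ 1.    1.08 30.75] cap z -17.3 rot err(tool) [-0.0011 -0.0014  0.3617] F port [-1.2 -0.6  8.8] M tool [ 0.06  0.38 -0.1 ] w 18.9 q6 -1.19
```

Call:
{"api": "jog_arm", "payload": {"motion": [{"tx": 0, "ty": 0, "tz": 0, "ax": 0, "ay": 0, "az": 0.15, "grip": 255}, {"tx": 0, "ty": 0, "tz": 0, "ax": 0, "ay": 0, "az": 0.15, "grip": 255}, {"tx": 0, "ty": 0, "tz": 0, "ax": 0, "ay": 0, "az": 0.15, "grip": 255}, {"tx": 0, "ty": 0, "tz": 0, "ax": 0, "ay": 0, "az": 0.15, "grip": 255}, {"tx": 0, "ty": 0, "tz": 0, "ax": 0, "ay": 0, "az": 0.15, "grip": 255}]}}

```text
t: 14.45
tcp_pos: [610.7, -43.5, 205.0]
tcp_rot: [0.23, 0.569, 0.78, 0.121]
wrist_force: [-4.3, 1.0, 6.3]
grip_width: 18.9
gripper_force: 79.9
```

Call:
{"api": "jog_arm", "payload": {"motion": [{"tx": 0, "ty": 0, "tz": 0, "ax": 0, "ay": 0, "az": 0.13, "grip": 255}, {"tx": 0, "ty": 0, "tz": 0, "ax": 0, "ay": 0, "az": 0.06, "grip": 255}, {"tx": 0, "ty": 0, "tz": 0, "ax": 0, "ay": 0, "az": 0, "grip": 255}]}}

```text
t: 14.82
tcp_pos: [610.7, -43.5, 205.0]
tcp_rot: [0.218, 0.639, 0.724, 0.142]
wrist_force: [-3.8, 0.6, 7.0]
grip_width: 19.0
gripper_force: 80.0
```

```bash
python3 st.py
```

```text
t 14.82 tcp in port [ 1.08  0.86 30.77] cap z -17.3 rot err(tool) [-1.6000e-03 -1.2000e-03  1.2994e+00] F port [0.2 0.1 7.9] M tool [ 0.43 -0.03  0.08] w 19.0 q6 -0.25
```

Low moment still, so the stop isn't reached. I'll keep turning until the moment rises.

Call:
{"api": "jog_arm", "payload": {"motion": [{"tx": 0, "ty": 0, "tz": 0, "ax": 0, "ay": 0, "az": 0.05, "grip": 255}, {"tx": 0, "ty": 0, "tz": 0, "ax": 0, "ay": 0, "az": 0.05, "grip": 255}, {"tx": 0, "ty": 0, "tz": 0, "ax": 0, "ay": 0, "az": 0, "grip": 255}]}}

```text
t: 15.2
tcp_pos: [610.6, -43.5, 204.9]
tcp_rot: [0.21, 0.674, 0.692, 0.152]
wrist_force: [-5.9, -0.2, 7.0]
grip_width: 18.9
gripper_force: 80.1
```

```bash
python3 st.py
```

```text
t 15.2 tcp in port [ 0.88  0.87 30.73] cap z -17.4 rot err(tool) [-1.1000e-03 -8.0000e-04  1.3988e+00] F port [-1.5 -1.1  9. ] M tool [ 0.58 -0.06 -0.07] w 18.9 q6 -0.15
```

Call:
{"api": "jog_arm", "payload": {"motion": [{"tx": 0, "ty": 0, "tz": 0, "ax": 0, "ay": 0, "az": 0.03, "grip": 255}, {"tx": 0, "ty": 0, "tz": 0, "ax": 0, "ay": 0, "az": 0.03, "grip": 255}, {"tx": 0, "ty": 0, "tz": 0, "ax": 0, "ay": 0, "az": 0, "grip": 255}]}}

```text
t: 15.58
tcp_pos: [609.9, -43.2, 204.6]
tcp_rot: [0.205, 0.694, 0.672, 0.157]
wrist_force: [-12.4, 1.2, 9.2]
grip_width: 19.0
gripper_force: 82.7
```

```bash
python3 st.py
```

```text
t 15.57 tcp in port [ 0.14  1.05 30.78] cap z -17.3 rot err(tool) [7.0000e-04 4.0000e-04 1.4549e+00] F port [-6.2 -0.7 14.2] M tool [ 1.1   0.09 -1.64] w 19.0 q6 -0.09
```

Call:
{"api": "jog_arm", "payload": {"motion": [{"tx": 0, "ty": 0, "tz": -0.003, "ax": 0, "ay": 0, "az": 0, "grip": 255}, {"tx": 0, "ty": 0, "tz": -0.002, "ax": 0, "ay": 0, "az": 0, "grip": 255}, {"tx": 0, "ty": 0, "tz": 0, "ax": 0, "ay": 0, "az": 0, "grip": 255}, {"tx": 0, "ty": 0, "tz": 0, "ax": 0, "ay": 0, "az": 0, "grip": 255}]}}

```text
t: 16.08
tcp_pos: [608.1, -43.1, 207.2]
tcp_rot: [0.205, 0.694, 0.672, 0.158]
wrist_force: [6.1, -1.2, -4.0]
grip_width: 19.2
gripper_force: 80.8
```

```bash
python3 st.py
```

```text
t 16.07 tcp in port [-0.12  0.93 33.9 ] cap z -14.2 rot err(tool) [2.0000e-04 1.0000e-04 1.4557e+00] F port [ 3.4 -0.3 -6.5] M tool [-0.49  0.07 -1.57] w 19.2 q6 -0.09
```

Stop reached at about 83° (moment -1.6 N m), and the lugs hold when lifted, so the cap is locked. Releasing.

Call:
{"api": "jog_arm", "payload": {"motion": [{"tx": 0, "ty": 0, "tz": 0, "ax": 0, "ay": 0, "az": 0, "grip": 0}, {"tx": 0, "ty": 0, "tz": 0, "ax": 0, "ay": 0, "az": 0, "grip": 0}, {"tx": 0, "ty": 0, "tz": 0, "ax": 0, "ay": 0, "az": 0, "grip": 0}, {"tx": 0, "ty": 0, "tz": 0, "ax": 0, "ay": 0, "az": 0, "grip": 0}, {"tx": 0, "ty": 0, "tz": 0, "ax": 0, "ay": 0, "az": 0, "grip": 0}]}}

```text
t: 16.7
tcp_pos: [607.8, -43.1, 208.3]
tcp_rot: [0.205, 0.695, 0.671, 0.158]
wrist_force: [-1.2, 0.0, 0.4]
grip_width: 85.7
gripper_force: 0.0
```

Call:
{"api": "jog_arm", "payload": {"motion": [{"tx": 0, "ty": 0, "tz": -0.03, "ax": 0, "ay": 0, "az": 0, "grip": 0}, {"tx": 0, "ty": 0, "tz": -0.05, "ax": 0, "ay": 0, "az": 0, "grip": 0}, {"tx": 0, "ty": 0, "tz": -0.04, "ax": 0, "ay": 0, "az": 0, "grip": 0}, {"tx": 0, "ty": 0, "tz": 0, "ax": 0, "ay": 0, "az": 0, "grip": 0}, {"tx": 0, "ty": 0, "tz": 0, "ax": 0, "ay": 0, "az": 0, "grip": 0}]}}

```text
t: 17.32
tcp_pos: [548.4, -34.4, 311.3]
tcp_rot: [0.204, 0.695, 0.671, 0.158]
wrist_force: [-0.2, -0.2, -0.3]
grip_width: 85.3
gripper_force: 0.0
```

```bash
python3 st.py
python3 - <<'E'
from plan import *
s=arm.sense(); im,cm=snap("wrist","w8"); H=hsv(im)
o=cv2.inRange(H,(4,140,50),(18,255,255)); b=max(blobs(o>0,1000),key=lambda b:b[1][4]); print("cap",b[0],b[1],(PR.T@(hit(cm,b[0],PR[:,2],MOUTH+15*PR[:,2])-MOUTH)).round(1))
x,y,w,h=b[1][:4]
# white marks on the cap disc (height 22-11=11) 
m=(H[...,1]<80)&(H[...,2]>140)
for c,st,_ in blobs(m,25):
    p=PR.T@(hit(cm,c,PR[:,2],MOUTH+11*PR[:,2])-MOUTH)
    if np.hypot(*p[:2])<90: print("white",c,st,p.round(1),np.degrees(np.arctan2(p[1],p[0])).round(1))
for nm,m,hh in(("g",(H[...,0]>48)&(H[...,0]<75)&(H[...,1]>150)&(H[...,2]>60),0),("r",((H[...,0]<5)|(H[...,0]>175))&(H[...,1]>180)&(H[...,2]>90),-8)):
  for b in blobs(m,60):
    x0,y0,w,h=b[1][:4]; print(nm,b[1],(PR.T@(hit(cm,b[0],PR[:,2],MOUTH+hh*PR[:,2])-MOUTH)).round(1))
E
```

```text
t 17.32 tcp in port [ -0.36   0.82 154.25] cap z 106.2 rot err(tool) [5.0000e-04 1.5000e-03 1.4589e+00] F port [-0.3 -0.2 -0.2] M tool [ 0.27 -0.03  0.02] w 85.3 q6 -0.09
cap [258.3 178.3] [199, 119, 120, 124, 10959] [-1.1  5.3 15. ]
white [256.1 126.8] [252, 121, 9, 12, 102] [-7.9 49.1 11. ] 99.1
white [189.  165.3] [180, 160, 19, 12, 197] [-63.1   9.2  11. ] 171.7
white [327. 180.] [318, 173, 20, 16, 193] [60.4  9.5 11. ] 8.9
white [306.5 211. ] [296, 199, 19, 25, 25] [ 46.8 -22.   11. ] -25.1
g [214, 0, 44, 46, 1579] [-34.7 128.7  -0. ]
g [0, 82, 29, 75, 838] [-223.7   28.9    0. ]
r [281, 0, 47, 55, 2129] [ 22.1 133.5  -8. ]
```

Cap confirmed locked: its mark sits at 99°, by the red mark at 100°. Next is the green key, with the fingers shut.

```bash
python3 -c "
from plan import *
s=arm.sense(); rows(MOUTH+PR@[-33.5,137,50],rot(s),255,4)"
```

```text
{"tx": 0.0347, "ty": -0.0043, "tz": 0.0259, "ax": 0.0, "ay": 0.0, "az": 0.0, "grip": 255}, {"tx": 0.0347, "ty": -0.0043, "tz": 0.0259, "ax": 0.0, "ay": 0.0, "az": 0.0, "grip": 255}, {"tx": 0.0347, "ty": -0.0043, "tz": 0.0259, "ax": 0.0, "ay": 0.0, "az": 0.0, "grip": 255}, {"tx": 0.0347, "ty": -0.0043, "tz": 0.0259, "ax": 0.0, "ay": 0.0, "az": 0.0, "grip": 255},
```

Call:
{"api": "jog_arm", "payload": {"motion": [{"tx": 0.0347, "ty": -0.0043, "tz": 0.01, "ax": 0, "ay": 0, "az": 0, "grip": 255}, {"tx": 0.0347, "ty": -0.0043, "tz": 0.02, "ax": 0, "ay": 0, "az": 0, "grip": 255}, {"tx": 0.0347, "ty": -0.0043, "tz": 0.035, "ax": 0, "ay": 0, "az": 0, "grip": 255}, {"tx": 0.0347, "ty": -0.0043, "tz": 0.039, "ax": 0, "ay": 0, "az": 0, "grip": 255}, {"tx": 0, "ty": 0, "tz": 0, "ax": 0, "ay": 0, "az": 0, "grip": 255}]}}

```text
t: 18.0
tcp_pos: [590.2, 98.3, 198.9]
tcp_rot: [0.201, 0.695, 0.673, 0.154]
wrist_force: [-0.9, -0.4, 0.4]
grip_width: -0.4
gripper_force: 0.0
```

Call:
{"api": "jog_arm", "payload": {"motion": [{"tx": 0, "ty": 0, "tz": 0, "ax": 0, "ay": 0, "az": 0, "grip": 255}, {"tx": 0, "ty": 0, "tz": 0, "ax": 0, "ay": 0, "az": 0, "grip": 255}]}}

```text
t: 18.25
tcp_pos: [592.2, 96.0, 207.6]
tcp_rot: [0.206, 0.695, 0.671, 0.159]
wrist_force: [0.4, 0.1, 0.6]
grip_width: 0.1
gripper_force: 0.0
```

```bash
python3 st.py
python3 - <<'E'
from plan import *
im,cm=snap("wrist","w9")
E
```

```text
t 18.25 tcp in port [-31.11 136.17  52.33] cap z 4.2 rot err(tool) [-2.10e-03 -1.40e-03  1.46e+00] F port [0.6 0.1 0.3] M tool [0.26 0.03 0.01] w 0.1 q6 0.25
```

View pics/w9.png

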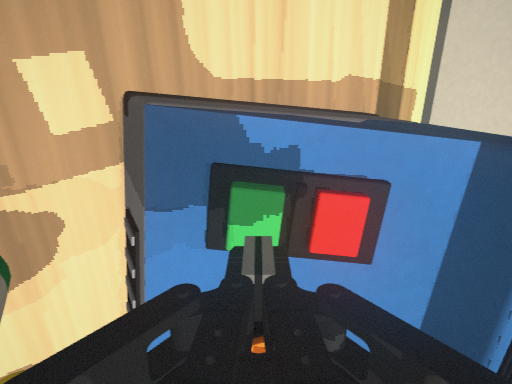

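The view shows the green key at columns 228-285, rows 181-250 and the red key at (340,223). The shut fingertips at (258,255) line up with the green key. I'll compute where the finger axis lands.

Run:
```python
from plan import *
s=arm.sense(); cm=cam("wrist",s); Rt=rot(s).as_matrix()
print("axis hits",proj(cm,s["tcp_pos"]+52*Rt[:,2]))
for u in((228,183),(287,185),(257,217)): print(u,(PR.T@(hit(cm,u,PR[:,2],MOUTH)-MOUTH)).round(1))
```

```text
axis hits [258.36205163 222.7676609 ]
(228, 183) [-51.8 159.6  -0. ]
(287, 185) [-16.7 162.2   0. ]
(257, 217) [-32.3 139.8   0. ]
```

Call:
{"api": "jog_arm", "payload": {"motion": [{"tx": 0.002, "ty": -0.002, "tz": 0.012, "ax": 0, "ay": 0, "az": 0, "grip": 255}, {"tx": 0, "ty": 0, "tz": 0.012, "ax": 0, "ay": 0, "az": 0, "grip": 255}, {"tx": 0, "ty": 0, "tz": 0.008, "ax": 0, "ay": 0, "az": 0, "grip": 255}, {"tx": 0, "ty": 0, "tz": 0.003, "ax": 0, "ay": 0, "az": 0, "grip": 255}, {"tx": 0, "ty": 0, "tz": 0, "ax": 0, "ay": 0, "az": 0, "grip": 255}]}}

```text
t: 18.92
tcp_pos: [607.5, 96.2, 174.3]
tcp_rot: [0.205, 0.695, 0.671, 0.158]
wrist_force: [0.4, 0.7, -0.5]
grip_width: -0.0
gripper_force: 0.0
```

```bash
python3 st.py
```

```text
t 18.93 tcp in port [-34.7  138.67  15.9 ] cap z -32.2 rot err(tool) [-0.0000e+00  8.0000e-04  1.4588e+00] F port [-0.   0.8 -0.6] M tool [ 0.21  0.05 -0.05] w -0.0 q6 0.26
```

Call:
{"api": "jog_arm", "payload": {"motion": [{"tx": 0, "ty": 0, "tz": 0.003, "ax": 0, "ay": 0, "az": 0, "grip": 255}, {"tx": 0, "ty": 0, "tz": 0.003, "ax": 0, "ay": 0, "az": 0, "grip": 255}, {"tx": 0, "ty": 0, "tz": 0, "ax": 0, "ay": 0, "az": 0, "grip": 255}]}}

```text
t: 19.3
tcp_pos: [610.8, 95.9, 169.7]
tcp_rot: [0.205, 0.695, 0.671, 0.159]
wrist_force: [0.9, -0.3, 1.6]
grip_width: -0.1
gripper_force: 0.5
```

```bash
python3 st.py
```

```text
t 19.3 tcp in port [-34.19 138.79  10.29] cap z -37.8 rot err(tool) [-1.4000e-03 -0.0000e+00  1.4589e+00] F port [ 1.6 -0.2  0.9] M tool [ 0.09  0.05 -0.02] w -0.1 q6 0.26
```

Call:
{"api": "jog_arm", "payload": {"motion": [{"tx": 0, "ty": 0, "tz": 0.003, "ax": 0, "ay": 0, "az": 0, "grip": 255}, {"tx": 0, "ty": 0, "tz": 0.002, "ax": 0, "ay": 0, "az": 0, "grip": 255}, {"tx": 0, "ty": 0, "tz": 0, "ax": 0, "ay": 0, "az": 0, "grip": 255}]}}

```text
t: 19.68
tcp_pos: [612.7, 95.7, 166.6]
tcp_rot: [0.205, 0.695, 0.671, 0.158]
wrist_force: [-15.1, -0.6, 14.3]
grip_width: 0.3
gripper_force: 10.2
```

Call:
{"api": "jog_arm", "payload": {"motion": [{"tx": 0, "ty": 0, "tz": 0.002, "ax": 0, "ay": 0, "az": 0, "grip": 255}, {"tx": 0, "ty": 0, "tz": 0.001, "ax": 0, "ay": 0, "az": 0, "grip": 255}, {"tx": 0, "ty": 0, "tz": 0, "ax": 0, "ay": 0, "az": 0, "grip": 255}]}}

```text
t: 20.05
tcp_pos: [613.0, 95.7, 166.5]
tcp_rot: [0.205, 0.695, 0.671, 0.158]
wrist_force: [-44.4, -1.0, 33.5]
grip_width: -0.1
gripper_force: 25.8
```

```bash
python3 st.py
```

```text
t 20.05 tcp in port [-33.8  138.92   6.42] cap z -41.7 rot err(tool) [7.0000e-04 1.1000e-03 1.4591e+00] F port [-21.2  -7.5  50.9] M tool [ 3.93 -0.87  0.03] w -0.1 q6 0.26
```

Hard stop reached. I'll back off and check.

Call:
{"api": "jog_arm", "payload": {"motion": [{"tx": 0, "ty": 0, "tz": -0.005, "ax": 0, "ay": 0, "az": 0, "grip": 255}, {"tx": 0, "ty": 0, "tz": -0.02, "ax": 0, "ay": 0, "az": 0, "grip": 255}, {"tx": 0, "ty": 0, "tz": -0.04, "ax": 0, "ay": 0, "az": 0, "grip": 255}, {"tx": 0, "ty": 0, "tz": -0.05, "ax": 0, "ay": 0, "az": 0, "grip": 255}, {"tx": -0.03, "ty": 0, "tz": -0.03, "ax": 0, "ay": 0, "az": 0, "grip": 255}]}}

```text
t: 20.68
tcp_pos: [540.7, 76.8, 291.4]
tcp_rot: [0.205, 0.694, 0.672, 0.159]
wrist_force: [1.3, -0.0, -0.1]
grip_width: 0.1
gripper_force: 0.0
```

Call:
{"api": "jog_arm", "payload": {"motion": [{"tx": -0.04, "ty": 0, "tz": 0, "ax": 0, "ay": 0, "az": 0, "grip": 255}, {"tx": 0, "ty": 0, "tz": 0, "ax": 0, "ay": 0, "az": 0, "grip": 255}, {"tx": 0, "ty": 0, "tz": 0, "ax": 0, "ay": 0, "az": 0, "grip": 255}]}}

```text
t: 21.05
tcp_pos: [539.2, 36.1, 291.0]
tcp_rot: [0.204, 0.695, 0.671, 0.158]
wrist_force: [0.4, 0.3, -0.5]
grip_width: 0.0
gripper_force: 0.0
```

```bash
python3 st.py
python3 - <<'E'
from plan import *
s=arm.sense(); im,cm=snap("wrist","w10"); H=hsv(im); im2,_=snap("top","top1")
for nm,m in(("g",(H[...,0]>48)&(H[...,0]<75)&(H[...,1]>150)&(H[...,2]>60)),("r",((H[...,0]<5)|(H[...,0]>175))&(H[...,1]>180)&(H[...,2]>90))):
  for b in blobs(m,150):
    x,y,w,h=b[1][:4]
    for hh in(-8,0):
      P=[PR.T@(hit(cm,u,PR[:,2],MOUTH+hh*PR[:,2])-MOUTH) for u in((x,y+h/2),(x+w,y+h/2),(x+w/2,y),(x+w/2,y+h))]
      print(nm,b[1],hh,"x",P[0][0].round(1),P[1][0].round(1),"len",(P[1][0]-P[0][0]).round(1),"y",P[3][1].round(1),P[2][1].round(1))
m=(H[...,1]<80)&(H[...,2]>140)
for c,st,_ in blobs(m,25):
    p=PR.T@(hit(cm,c,PR[:,2],MOUTH+11*PR[:,2])-MOUTH)
    if np.hypot(*p[:2])<90: print("white",c,p.round(1),np.degrees(np.arctan2(p[1],p[0])).round(1))
E
```

```text
t 21.05 tcp in port [-27.26  69.19 146.41] cap z 98.3 rot err(tool) [6.0000e-04 1.5000e-03 1.4592e+00] F port [ 0.   0.4 -0.6] M tool [ 0.22  0.03 -0.03] w 0.0 q6 0.09
g [240, 78, 33, 51, 953] -8 x -50.7 -22.3 len 28.4 y 114.4 156.7
g [240, 78, 33, 51, 953] 0 x -50.3 -22.7 len 27.6 y 115.3 156.4
g [0, 165, 63, 92, 2305] -8 x -271.8 -211.3 len 60.6 y -38.4 58.9
g [0, 165, 63, 92, 2305] 0 x -265.1 -206.3 len 58.8 y -33.1 61.4
r [302, 85, 47, 55, 1708] -8 x 3.8 44.5 len 40.7 y 111.6 157.6
r [302, 85, 47, 55, 1708] 0 x 2.6 42.2 len 39.6 y 112.6 157.3
white [277.2 207.4] [-8.3 49.8 11. ] 99.5
white [210.2 233.2] [-66.3  17.7  11. ] 165.0
white [343.1 246.7] [57.9 17.8 11. ] 17.1
```

```bash
python3 -c "
from station import ticket
print(ticket.close_job())"
```

```text
the job is handed in; nothing more can be done
None
```

The job is handed in: the cap is turned about 83° clockwise to its stop and locked on the port. After that the green run key was pressed to its hard stop, and the red key looks raised in the last camera measurement. The gripper is clear of everything, at about 21 s; the final key press reached about 51 N through the fingertips.

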